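# Put the rinsed screw cup on the drying peg

### The arm

A 7-joint arm with a two-finger parallel gripper is mounted at the origin on the work surface. World frame = base frame: x ahead of the robot, y to its left, z up, the work surface at z = 0. Lengths are in mm, angles in rad, forces in N, time in s.
With the tool pointing down it reaches from about 425 to 950 mm from the base axis. Payload 4.7 kg.
Tool frame: the origin (TCP) lies midway between the tips of the shut fingers; the grasp point (between the pads) lies 19 mm behind it; z points along the fingers, x is the direction in which the jaws open and shut, and the axes are right-handed (so a half turn about z gives the same grasp; the last joint's range is limited). The gripper opens to 87 mm and grips with 3 to 60 N. Pads are 19 mm wide; open, the fingers measure 117 mm over their backs; the gripper's body (75 mm by 190 mm) begins 51 mm behind the grasp point.
Start: joints at [-1.163, 0.469, -0.049, 1.532, 0.024, 1.141, -0.082], TCP at [285.517, 611.661, 222.573] pointing down, gripper open.
Joint ranges: [-2.59, 2.59], [-0.33, 1.99], [-1.39, 1.29], [0.1, 2.45], [-1.04, 4.18], [0.21, 1.99], [-2.66, 2.66]. Speed limits (rad/s): [2.57, 2.57, 3.14, 3.14, 3.14, 3.14, 3.14].

### API

Orientations are given as a unit quaternion [x, y, z, w].
In Python, from cell import bot gives the robot as it stands.
- The arm moves only by the tool send_rows, never from a script. Its arguments are lists of equal length, an entry for each row: "xyz": the shift along the tool's x, y, z in cm, a list of three; "dr": the turn, a rotation vector about the tool's x, y, z in rad, a list of three. A call has 1 to 8 rows; each row is the pose to reach, as a shift and turn from the pose measured when the call began, along the tool's axes at that moment; what a row does not reach only later rows make up. A row lasts 1/8 s, in which the tool goes at most 62.5 mm and 10.7 degrees, less where a joint would pass 70% of its speed; a pose out of reach is approached as far as the arm can. A call with a gripper value outside its range is refused whole. "gripper" is the closure, from -1 (fully open) to 1 (shut), set as the call begins (left out, the last holds). The fingers move at their own pace and stop on an object; "newtons" is the grip in N (left out, the last holds). Time passes only in rows, so rows that repeat a pose let the fingers close. It gives the time, the measured TCP pose, the force and the opening at its end, in the units of the state.
- bot.get_state(): the state, without advancing time (a new reading comes with each control period).
- bot.capture(name): name is "scene" or "top" or "wrist"; returns a dict with "pixels" (480x640x3 uint8, blue, green, red), "range_z" (480x640 float32, mm along the optical axis (not along the pixel's ray), 0 where there is no reading), "vertical_fov" (degrees; the focal length in pixels is half the picture's height over the tangent of half this angle, whatever the lens; pixels are square), "cx", "cy" (the principal point, pixels), "distortion" ([k1, k2, p1, p2, k3] as OpenCV has them; the pictures are not rectified), "R" (3x3) and "t" (3): a world point X has camera coordinates R X + t. Camera axes: x right, y down, z forward; pixel columns grow to the right and rows downward; lengths in mm; the calibration is good to about 2 mm. A picture is of the moment at which its call begins.
- bot.sign_off(): hands the job in, once; it reports no verdict.
The state is a dict: "clock": time; "joint_positions": joint angles; "joint_velocities": joint speeds; "effort": joint torques, N m; "position": TCP position; "tcp_rot": TCP orientation; "force": force on the tool from outside, world axes, zero at the start; "ft_torque": the same for the moment, N m; "finger_gap": opening from 0.0 (shut) to 1.0 (fully open).
Only numpy, scipy, OpenCV 4.12 (cv2) and the standard library are available. Lean on these libraries where they do the work, as an engineer would, in place of code of your own. Each camera call takes 0.05 s, during which the arm holds its last target.

### The job

The blue screw cup lying on its rest has just been rinsed: pick it up, turn it mouth down and lower it gently over the empty drying peg until its rim stands flat on the peg's black foot, then let go. Leave the red cup on its rest and the white cup on its peg as they are.

Things in the scene. Friction and masses are not known exactly. Their poses are not given: they have to be found in the camera images.
- blue_cup_mid (a point): Centre of the blue cup: straight, 50 mm outside diameter, 96 mm long, wall 3 mm, closed end 4 mm, 0.1 kg. x axis along it, mouth at +48 mm. It lies level, 62 mm above the table, mouth to the robot's left give or take 20 degrees, on two V saddles 34 mm either side of its centre; sides free. Tip: grip 28 mm from the closed end, fingers slanting 45 degrees down towards the mouth.
- free_foot (a point): Foot of the empty drying peg: on the peg's axis, at the top face of its round black foot (90 mm diameter, 12 mm thick, fixed), where the cup's rim must stand; z up. The upright steel peg is 16 mm in diameter, its rounded tip 75 mm above this point. A cup standing on it mouth down has its centre 48 mm above this point.
- red_cup_mid (a point): Centre of the red cup, same size as the blue one, lying likewise on another rest like it (x axis towards its mouth). To be left alone.
- white_cup_mid (a point): Centre of the white cup, same size, already standing mouth down over the other drying peg, whose stand is like the free one. To be left alone. z is up.
Things that resemble listed ones, but are neither listed nor needed, are in the scene too. Of the things that look like the part that bears blue_cup_mid, the largest one is meant.

How it is judged:
By the outcome, as a careful person would: the job done as asked, in the order asked, and still so for the second after the job is handed in, with the robot touching nothing.
It also fails if it takes over 45 s, if anything falls off the work surface, if the arm or the gripper's body presses on something with over 40 N, if the wrist force passes 120 N, or if a joint passes its speed limit or range.

## Working session

There is one attempt and no reset: what is moved stays moved. The work goes in short steps, Python scripts to look and compute and a tool call to move; the robot and the scene stay as the last step left them, time stands still between calls to the robot, and variables do not carry over. Pictures are saved under pics/ and viewed, and the job is handed in when it is done.

Besides the shell and the picture viewer there is one more tool, called after "Call:" as name(argument=value, ...), one argument or row to a line, values as JSON. send_rows: Moves the arm, as the interface text tells. Its arguments: {"type":"object","properties":{"xyz":{"type":"array"},"dr":{"type":"array"},"gripper":{"type":"number"},"newtons":{"type":"number"}},"required":["xyz","dr"]}

```bash
ls; mkdir -p pics
cat > h.py <<'E'
import numpy as np, cv2, pickle
from cell import bot
def grab(n,tag):
    c=bot.capture(n); cv2.imwrite(f'pics/{tag}.png',c['pixels']); pickle.dump(c,open(f'pics/{tag}.pkl','wb')); return c
def load(tag): return pickle.load(open(f'pics/{tag}.pkl','rb'))
def K(c):
    f=240/np.tan(np.radians(c['vertical_fov'])/2); return np.array([[f,0,c['cx']],[0,f,c['cy']],[0,0,1.]])
def rays(c,uv):
    n=cv2.undistortPoints(np.array(uv,float).reshape(-1,1,2),K(c),np.array(c['distortion'],float)).reshape(-1,2)
    d=np.c_[n,np.ones(len(n))]; R=np.array(c['R']);t=np.array(c['t'])
    return -R.T@t, d@R
def plane(c,uv,z):
    o,d=rays(c,uv); return o+d*((z-o[2])/d[:,2])[:,None]
def pts(c,uv):
    uv=np.array(uv).reshape(-1,2); o,d=rays(c,uv); z=c['range_z'][uv[:,1].astype(int),uv[:,0].astype(int)]
    return o+d*z[:,None]
E
python3 - <<'E'
from h import *
for n in ['scene','top','wrist']:
    c=grab(n,n+'0'); print(n,c['vertical_fov'],-np.array(c['R']).T@c['t'],c['distortion'])
print(bot.get_state())
E
```

```text
pics
scene 54.396654525872556 [1264.16137039  406.35909487  651.51114792] [-0.00957546  0.          0.          0.          0.        ]
top 48.392694792317926 [ 311.0174155    20.71649373 1249.35714736] [-0.03416656  0.          0.          0.          0.        ]
wrist 58.94645739699806 [214.47434429 643.23544722 383.38420248] [-0.09758197  0.          0.          0.          0.        ]
{'clock': 0.15, 'joint_positions': array([-1.16289413,  0.46926564, -0.04858625,  1.53342019,  0.02412568,
        1.14102381, -0.0823105 ]), 'joint_velocities': array([-0.00119802, -0.00110277, -0.0001893 , -0.00391098,  0.00110623,
       -0.00176014,  0.00011682]), 'effort': array([ 6.11094820e-04, -5.08423948e+01, -8.06952501e-02, -2.36418504e+01,
       -6.12945459e-02,  3.56205879e-02,  1.27491912e-04]), 'position': array([285.35321297, 611.20219021, 221.73383742]), 'tcp_rot': array([ 8.43512554e-01,  5.37108914e-01, -6.24202272e-04,  4.42818140e-04]), 'force': array([ 0.22172173,  0.3133096 , -0.41081293]), 'ft_torque': array([ 0.02939653,  0.03324531, -0.02214727]), 'finger_gap': 1.0001762978098363}
```

View pics/scene0.png

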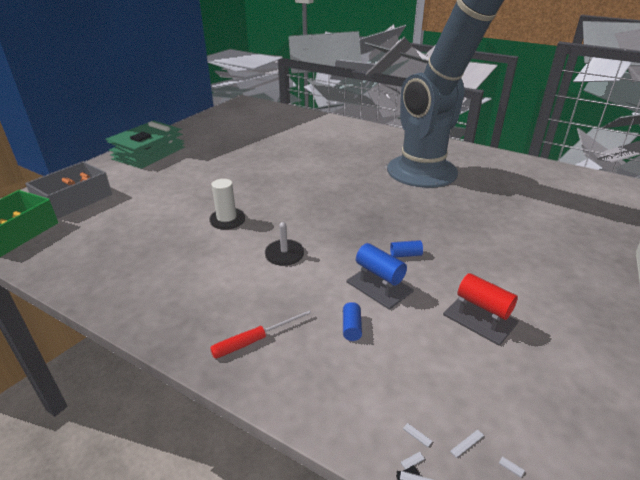

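View pics/top0.png

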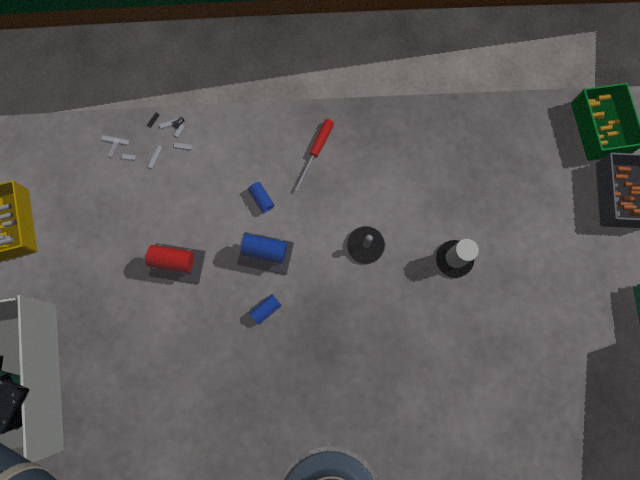

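View pics/wrist0.png

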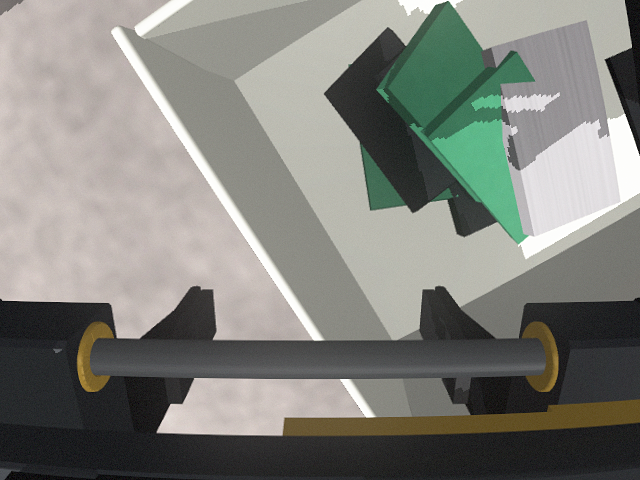

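The scene view shows the large blue cup on its saddles at about (381,264), and the empty peg at (284,245). In the top view they are at (264,248) and (366,244). The two small blue cylinders are distractors. The wrist camera sees only a bin.

```bash
cat > m.py <<'E'
from h import *
import sys
def comp(c,box,col):
    x0,y0,x1,y1=box; im=c['pixels'].astype(int); b,g,r=im[...,0],im[...,1],im[...,2]
    m={'blue':(b>60)&(b>2*g)&(b>2*r),'red':(r>60)&(r>2*g)&(r>2*b),'black':(im.max(2)<45)}[col]
    k=np.zeros(m.shape,np.uint8); k[y0:y1,x0:x1]=m[y0:y1,x0:x1]
    n,l,s,_=cv2.connectedComponentsWithStats(k); i=1+np.argmax(s[1:,4]); return (l==i)
def uvof(m): v,u=np.nonzero(m); return np.c_[u,v]
if __name__=='__main__':
  t=load('top0'); s=load('scene0')
  for nm,c,box in [('top',t,(225,220,305,280)),('scene',s,(340,235,415,300))]:
    m=comp(c,box,'blue'); uv=uvof(m); e=cv2.erode(m.astype(np.uint8),np.ones((3,3)))>0
    P=pts(c,uvof(e)); print(nm,len(uv),'rect',cv2.minAreaRect(uv.astype(np.float32)),P.min(0),P.max(0),P.mean(0))
    # cylinder fit
    from scipy.optimize import least_squares
    def f(p):
        a=np.array([np.sin(p[3]),np.cos(p[3]),0]); d=P-np.array([p[0],p[1],p[2]]); q=d-np.outer(d@a,a); return np.linalg.norm(q,axis=1)-25
    # y of ref point fixed via extent
    y0=P[:,1].mean()
    g=lambda p: f([p[0],y0,p[1],p[2]])
    r=least_squares(g,[P[:,0].mean(),60,0],loss='soft_l1'); a=np.array([np.sin(r.x[2]),np.cos(r.x[2]),0]); o=np.array([r.x[0],y0,r.x[1]])
    al=(P-o)@a; lo,hi=np.percentile(al,[0.5,99.5]); print(' axis',a,np.degrees(r.x[2]),'z',r.x[1],'ext',lo,hi,'mid',o+a*(lo+hi)/2,'rms',np.sqrt(np.mean(r.fun**2)))
  for nm,c,box in [('top',t,(335,215,395,275)),('scene',s,(255,215,315,275))]:
    m=comp(c,box,'black'); uv=uvof(m)
    h=cv2.convexHull(uv.astype(np.int32)); el=cv2.fitEllipse(h.reshape(-1,2).astype(np.float32)); print(nm,'foot',el, plane(c,[el[0]],12), np.median(pts(c,uv)[:,2]))
    P=pts(c,uv); hp=plane(c,h.reshape(-1,2),12); ctr,rad=cv2.minEnclosingCircle(hp[:,:2].astype(np.float32)); print(ctr,rad)
    k=np.abs(P[:,2]-12)<5
    ctr,rad=cv2.minEnclosingCircle(P[k][:,:2].astype(np.float32)); print('depth circ',ctr,rad,np.median(P[k][:,2]))
    x0,y0,x1,y1=box; v,u=np.mgrid[y0:y1,x0:x1]; U=np.c_[u.ravel(),v.ravel()]; Q=pts(c,U); Q=Q[(Q[:,2]>40)&(Q[:,2]<100)]; print(' peg',len(Q),Q.mean(0),Q[:,2].max(),Q.min(0),Q.max(0))
  for nm,c,box in [('scene',t,(0,0,1,1))]: pass
  big=cv2.resize(t['pixels'][190:290,200:500],None,fx=2.6,fy=2.6,interpolation=2); cv2.imwrite('pics/tz.png',big)
  cv2.imwrite('pics/sz.png',cv2.resize(s['pixels'][200:320,240:440],None,fx=4,fy=4,interpolation=2))
E
python3 m.py
```

```text
Traceback (most recent call last):
  File "m.py", line 13, in <module>
    P=pts(c,uvof(e)); print(nm,len(uv),'rect',cv2.minAreaRect(uv.astype(np.float32)),P.min(0),P.max(0),P.mean(0))
  File "h.py", line 15, in pts
    uv=np.array(uv).reshape(-1,2); o,d=rays(c,uv); z=c['range_z'][uv[:,1].astype(int),uv[:,0].astype(int)]
                                       ~~~~^^^^^^
  File "h.py", line 9, in rays
    n=cv2.undistortPoints(np.array(uv,float).reshape(-1,1,2),K(c),np.array(c['distortion'],float)).reshape(-1,2)
      ~~~~~~~~~~~~~~~~~~~^^^^^^^^^^^^^^^^^^^^^^^^^^^^^^^^^^^^^^^^^^^^^^^^^^^^^^^^^^^^^^^^^^^^^^^^^
cv2.error: OpenCV(4.12.0) /io/opencv/modules/calib3d/src/undistort.dispatch.cpp:347: error: (-215:Assertion failed) CV_IS_MAT(_src) && CV_IS_MAT(_dst) && (_src->rows == 1 || _src->cols == 1) && (_dst->rows == 1 || _dst->cols == 1) && _src->cols + _src->rows - 1 == _dst->rows + _dst->cols - 1 && (CV_MAT_TYPE(_src->type) == CV_32FC2 || CV_MAT_TYPE(_src->type) == CV_64FC2) && (CV_MAT_TYPE(_dst->type) == CV_32FC2 || CV_MAT_TYPE(_dst->type) == CV_64FC2) in function 'cvUndistortPointsInternal'
```

```bash
sed -i 's/np.ones((3,3))/np.ones((3,3),np.uint8)/' m.py; python3 m.py 2>&1 | tail -30; python3 -c "
from m import *
t=load('top0');print(t['pixels'][248,264],comp(t,(225,220,305,280),'blue').sum(),t['pixels'].dtype, t['pixels'].shape)"
```

```text
Traceback (most recent call last):
  File "m.py", line 13, in <module>
    P=pts(c,uvof(e)); print(nm,len(uv),'rect',cv2.minAreaRect(uv.astype(np.float32)),P.min(0),P.max(0),P.mean(0))
  File "h.py", line 15, in pts
    uv=np.array(uv).reshape(-1,2); o,d=rays(c,uv); z=c['range_z'][uv[:,1].astype(int),uv[:,0].astype(int)]
                                       ~~~~^^^^^^
  File "h.py", line 9, in rays
    n=cv2.undistortPoints(np.array(uv,float).reshape(-1,1,2),K(c),np.array(c['distortion'],float)).reshape(-1,2)
      ~~~~~~~~~~~~~~~~~~~^^^^^^^^^^^^^^^^^^^^^^^^^^^^^^^^^^^^^^^^^^^^^^^^^^^^^^^^^^^^^^^^^^^^^^^^^
cv2.error: OpenCV(4.12.0) /io/opencv/modules/calib3d/src/undistort.dispatch.cpp:347: error: (-215:Assertion failed) CV_IS_MAT(_src) && CV_IS_MAT(_dst) && (_src->rows == 1 || _src->cols == 1) && (_dst->rows == 1 || _dst->cols == 1) && _src->cols + _src->rows - 1 == _dst->rows + _dst->cols - 1 && (CV_MAT_TYPE(_src->type) == CV_32FC2 || CV_MAT_TYPE(_src->type) == CV_64FC2) && (CV_MAT_TYPE(_dst->type) == CV_32FC2 || CV_MAT_TYPE(_dst->type) == CV_64FC2) in function 'cvUndistortPointsInternal'

[129  66  36] 27 uint8 (480, 640, 3)
```

```bash
sed -i "s/'blue':(b>60)&(b>2\*g)&(b>2\*r)/'blue':(b>1.5*g+5)\&(b>1.8*r+5)/" m.py; python3 m.py 2>&1 | tail -30
```

```text
top 873 rect ((263.28778076171875, 247.490234375), (44.3503303527832, 20.8132266998291), 12.094757080078125) [311.0174155   20.71649373  70.75714181] [ 587.89131144  165.55009165 1249.35714736] [556.24299125 116.2518522   87.21045434]
 axis [0.26039565 0.965502   0.        ] 15.093539655758576 z 61.727144514646874 ext -45.47495552503696 46.98386288788323 mid [557.75715768 116.98027874  61.72714451] rms 63.05516026906215
scene 1517 rect ((385.8123474121094, 253.32241821289062), (51.565040588378906, 47.87422180175781), 27.47443199157715) [419.5580405   69.98231259   4.46097224] [1264.16137039  406.35909487  651.51114792] [546.46689209 125.04233114  66.39960597]
 axis [0.99818293 0.0602564  0.        ] 86.5454699675188 z 58.79265329836333 ext -118.54601406453422 55.025223814422105 mid [510.59646451 123.12856407  58.7926533 ] rms 44.16572795354864
top foot ((365.25067138671875, 244.5825958251953), (35.96112060546875, 36.386741638183594), 15.672987937927246) [[ 564.77628697 -118.03024222   12.        ]] 11.561036889357865
(564.8327026367188, -118.83705139160156) 44.41042709350586
depth circ (565.3480834960938, -119.56696319580078) 44.964393615722656 11.595754550520496
 peg 64 [ 562.95812108 -118.7738657    74.55399519] 87.82389373118735 [ 556.44436041 -126.71519675   41.54002587] [ 572.07392839 -111.94257583   87.82389373]
scene foot ((292.79998779296875, 251.0), (1.4125068187713623, 4.67954683303833), 150.48187255859375) [[559.4072668  -99.74819266  12.        ]] 14.24074318455888
(559.1406860351562, -99.39002990722656) 8.206470489501953
depth circ (560.251220703125, -98.59645080566406) 9.20119857788086 14.24074318455888
 peg 138 [ 570.74939868 -116.86188556   66.04612326] 89.22684273950438 [ 562.2079831  -126.2391883    40.11281421] [ 576.60634215 -110.94399419   89.22684274]
```

```bash
ls pics
```

```text
scene0.pkl
scene0.png
sz.png
top0.pkl
top0.png
tz.png
wrist0.pkl
wrist0.png
```

```bash
sed -i "s/return o+d\*z\[:,None\]$/P=o+d*z[:,None]; return P[z>0]/" h.py
sed -i "s/P=pts(c,uvof(e));/P=pts(c,uvof(e)); P=P[P[:,2]>45];/; s/(340,235,415,300)/(340,235,407,300)/; s/im.max(2)<45/im.max(2)<(45 if c['R'][2][2]<-.9 else 70)/" m.py; python3 m.py 2>&1 | tail -30
```

```text
top 873 rect ((263.28778076171875, 247.490234375), (44.3503303527832, 20.8132266998291), 12.094757080078125) [526.93415246  68.85026035  70.75714181] [587.89131144 165.55009165  92.05484597] [556.94263626 116.52442099  83.8947719 ]
 axis [0.25907295 0.96585776 0.        ] 15.015061270417794 z 61.716590027349724 ext -45.53415227118614 46.69564049322756 mid [557.78998206 117.08533719  61.71659003] rms 1.9626162137669072
scene 1398 rect ((381.0, 263.0), (42.0, 50.0), 90.0) [542.89377511  69.98231259  45.20578012] [595.55262318 167.2739098   89.84567647] [572.14112749 122.6906467   75.90564761]
 axis [0.27821085 0.96052003 0.        ] 16.15345170436375 z 63.28154517589074 ext -47.16225042105499 43.4195310881136 mid [559.40637998 120.89316826  63.28154518] rms 1.6011100597641175
top foot ((365.25067138671875, 244.5825958251953), (35.96112060546875, 36.386741638183594), 15.672987937927246) [[ 564.77628697 -118.03024222   12.        ]] 11.546777920520753
(564.8327026367188, -118.83705139160156) 44.41042709350586
depth circ (565.3480834960938, -119.56696319580078) 44.964393615722656 11.595754550520496
 peg 64 [ 562.95812108 -118.7738657    74.55399519] 87.82389373118735 [ 556.44436041 -126.71519675   41.54002587] [ 572.07392839 -111.94257583   87.82389373]
scene foot ((284.26361083984375, 252.31118774414062), (25.44237518310547, 38.2414665222168), 87.8019027709961) [[ 573.62020437 -113.72791486   12.        ]] 13.132960764466532
(572.8023071289062, -114.94099426269531) 48.908485412597656
depth circ (568.6137084960938, -118.57469177246094) 45.056087493896484 13.305963658269206
 peg 138 [ 570.74939868 -116.86188556   66.04612326] 89.22684273950438 [ 562.2079831  -126.2391883    40.11281421] [ 576.60634215 -110.94399419   89.22684274]
```

View pics/sz.png

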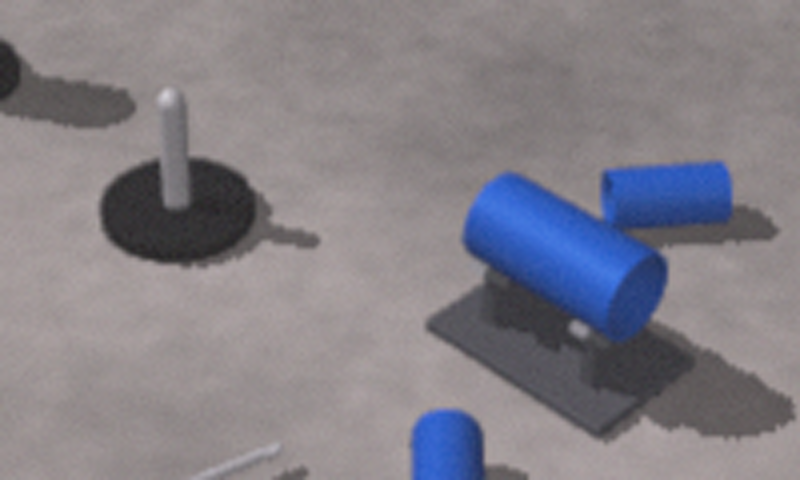

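View pics/tz.png

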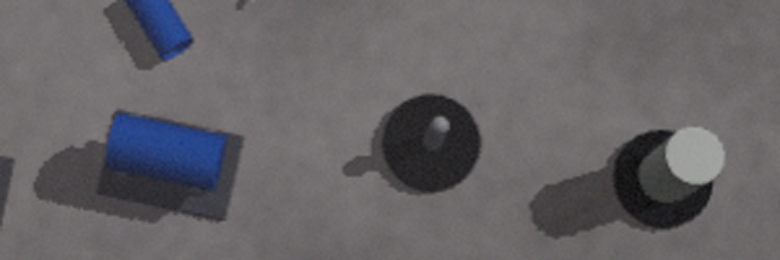

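```bash
cat > g.py <<'E'
from h import *
from scipy.spatial.transform import Rotation as Rn
def frame(z,x):
    z=np.array(z,float);z/=np.linalg.norm(z);x=np.array(x,float);x-=z*(x@z);x/=np.linalg.norm(x);return np.c_[x,np.cross(z,x),z]
def go(Rt,grasp=None,tcp=None):
    s=bot.get_state(); R0=Rn.from_quat(s['tcp_rot']).as_matrix(); p0=s['position']
    p=np.array(tcp) if tcp is not None else np.array(grasp)+19*Rt[:,2]
    print('xyz cm',np.round(R0.T@(p-p0)/10,2),'dr',np.round(Rn.from_matrix(R0.T@Rt).as_rotvec(),3)); 
th=np.radians(15.5); a=np.array([np.sin(th),np.cos(th),0]); UP=np.array([0,0,1.])
cup=np.array([558.5,119,62.5]); grip=cup-20*a
Xg=np.array([np.cos(th),-np.sin(th),0]); Rg=frame(a-UP,Xg)
E
python3 - <<'E'
from g import *
s=load('scene0'); 
# end face depth check
for uv in [(399,273),(400,276),(397,277),(394,279),(404,270)]:
    P=pts(s,[uv]); print(uv,[(np.round(q,1),round(float((q-cup)@a),1)) for q in P])
Rd=frame([0,0,-1],Xg); print(Rn.from_quat(bot.get_state()['tcp_rot']).as_matrix().round(3))
go(frame([0,0,-1],[.42,.9,0]),tcp=[285,611,320])
go(Rd,tcp=[534,40,320])
E
```

```text
(399, 273) [(array([551.9, 157.5,  48.9]), 35.4)]
(400, 276) [(array([555.6, 161.7,  45.4]), 40.3)]
(397, 277) [(array([560.7, 157.4,  44.5]), 37.6)]
(394, 279) [(array([565.9, 153.4,  41.3]), 35.1)]
(404, 270) [(array([548.6, 166.2,  58. ]), 42.8)]
[[ 0.423  0.906 -0.001]
 [ 0.906 -0.423 -0.001]
 [-0.002  0.    -1.   ]]
xyz cm [-0.05 -0.02 -9.83] dr [ 0.     0.002 -0.   ]
xyz cm [-41.25  46.69  -9.76] dr [1.000e-03 1.000e-03 1.405e+00]
```

Call:
send_rows(
  xyz=[
    [0, 0, -6],
    [-5, 6, -9.8],
    [-10, 11, -9.8],
    [-14, 16, -9.8],
    [-18, 20.5, -9.8],
    [-22, 25, -9.8],
    [-26, 29.5, -9.8],
    [-30, 34, -9.8],
  ],
  dr=[
    [0, 0, 0],
    [0, 0, 0.18],
    [0, 0, 0.36],
    [0, 0, 0.54],
    [0, 0, 0.72],
    [0, 0, 0.9],
    [0, 0, 1.08],
    [0, 0, 1.25],
  ],
)

```text
clock: 1.15
position: [457.9, 214.6, 320.2]
tcp_rot: [0.998, -0.061, -0.0, 0.001]
force: [0.9, -0.4, -0.8]
finger_gap: 1.002
```

Run:
```python
from g import *
print(bot.get_state()['joint_positions'])
z=Rg[:,2]
go(frame([0,0,-1],Xg),tcp=[534,40,320])
go(Rg,grasp=grip-110*z)
```

```text
[-0.81887581  0.10740005  0.32856643  1.80613681 -0.03586104  1.23480508
 -0.60171317]
xyz cm [ 9.66 16.41  0.03] dr [0.001 0.    0.149]
xyz cm [ 9.89 16.59 19.35] dr [0.785 0.059 0.141]
```

Call:
send_rows(
  xyz=[
    [3, 5, 0],
    [6, 10, 0],
    [9, 14, 0],
    [9.9, 16.6, 2],
    [9.9, 16.6, 7],
    [9.9, 16.6, 12],
    [9.9, 16.6, 17],
    [9.9, 16.6, 19.35],
  ],
  dr=[
    [0.1, 0.01, 0.02],
    [0.2, 0.015, 0.04],
    [0.3, 0.02, 0.06],
    [0.4, 0.03, 0.08],
    [0.5, 0.04, 0.1],
    [0.6, 0.045, 0.12],
    [0.7, 0.05, 0.13],
    [0.785, 0.059, 0.141],
  ],
)

```text
clock: 2.15
position: [532.1, 36.6, 127.1]
tcp_rot: [0.923, -0.125, 0.041, -0.36]
force: [1.5, 0.3, 0.0]
finger_gap: 1.003
```

Run:
```python
from g import *
print(bot.get_state()['joint_positions'],bot.get_state()['joint_velocities'])
c=grab('wrist','w1'); print(-np.array(c['R']).T@c['t'])
go(Rg,grasp=grip-110*Rg[:,2])
```

```text
[ 0.18505785  0.44065381  0.09012498  2.0852048  -1.03098847  0.9622044
  0.7677025 ] [ 1.81206227  0.23029328 -2.05667542 -0.01880003  0.04008674 -0.52334394
  0.10543802]
[520.75406336 -15.49137114 299.02652539]
xyz cm [ 0.31 -0.23  0.3 ] dr [ 0.036  0.013 -0.009]
```

View pics/w1.png

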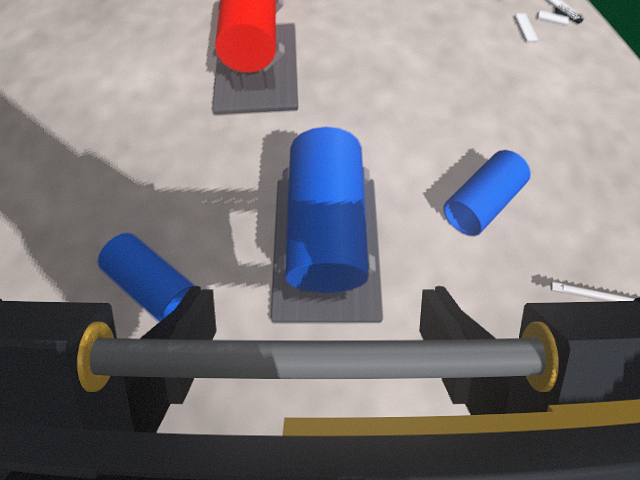

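The wrist view shows the blue cup between the fingers, with its near end at (328,278). The arm was still moving, so I'll let it settle and measure again.

Call:
send_rows(
  xyz=[
    [0.3, -0.2, 0.3],
    [0.3, -0.2, 0.3],
  ],
  dr=[
    [0.036, 0.013, -0.009],
    [0.036, 0.013, -0.009],
  ],
)

```text
clock: 2.45
position: [535.8, 35.8, 126.5]
tcp_rot: [0.915, -0.127, 0.052, -0.379]
force: [-0.6, -0.0, 0.3]
finger_gap: 0.995
```

```bash
cat > w.py <<'E'
from g import *
from m import comp,uvof
from scipy.optimize import least_squares
import sys
tag=sys.argv[1]; c=grab('wrist',tag); st=bot.get_state()
print(st['joint_positions'].round(3),st['joint_velocities'].round(2),st['position'])
m=comp(c,(220,90,420,320),'blue'); e=cv2.erode(m.astype(np.uint8),np.ones((3,3),np.uint8))>0
P0=pts(c,uvof(e)); al=(P0-cup)@a; print('ext',np.percentile(al,[0,1,5,95,99,100]))
P=P0[(al>-42)&(al<42)&(P0[:,2]>62)]
def g(p):
    A=np.array([np.sin(p[2]),np.cos(p[2]),0]); d=P-np.array([p[0],119,p[1]]); q=d-np.outer(d@A,A); return np.linalg.norm(q,axis=1)-25
r=least_squares(g,[558,62,th],loss='soft_l1'); A=np.array([np.sin(r.x[2]),np.cos(r.x[2]),0]); o=np.array([r.x[0],119,r.x[1]])
al=(P0-o)@A; print('x@119,z,ang',r.x[:2],np.degrees(r.x[2]),'rms',np.sqrt(np.mean(r.fun**2)),'ext',np.percentile(al,[0,1,99,100]), 'mid@',(np.percentile(al,[1,99]).mean()))
# near end face map
v0=uvof(m)[:,1].max(); u=int(np.median(uvof(m)[uvof(m)[:,1]>v0-15][:,0]))
for v in range(v0-36,v0,4):
    q=pts(c,[(u,v)]); print(v,u,[(x.round(1),((x-o)@A).round(1)) for x in q])
go(Rg,grasp=grip-110*Rg[:,2])
E
python3 w.py w2; python3 -c "
import cv2;i=cv2.imread('pics/w2.png');cv2.imwrite('pics/w2z.png',cv2.resize(i[100:330,230:430],None,fx=3,fy=2.6))"
```

```text
[ 0.323  0.456 -0.061  2.085 -1.034  0.926  0.785] [-0.06 -0.01  0.03 -0.01 -0.    0.    0.  ] [536.10284748  36.5019571  126.87474476]
ext [-50.07814716 -49.52526464 -49.25086446  37.62622046  43.73239468
  46.44600262]
x@119,z,ang [558.96753434  61.47241316] 15.157298281358074 rms 0.4963869379234086 ext [-50.18417267 -49.62213017  43.55550889  46.31393239] mid@ -3.0333106393672615
262 316 [(array([546.3,  75. ,  86.3]), np.float64(-45.8))]
266 316 [(array([545.7,  72.7,  86.3]), np.float64(-48.2))]
270 316 [(array([545.4,  71.6,  83.5]), np.float64(-49.3))]
274 316 [(array([545.3,  71.5,  78.5]), np.float64(-49.4))]
278 316 [(array([545.5,  72.2,  71.3]), np.float64(-48.7))]
282 316 [(array([545.3,  71.5,  67.1]), np.float64(-49.5))]
286 316 [(array([545.3,  71.9,  60. ]), np.float64(-49.0))]
290 316 [(array([545.2,  71.6,  54.5]), np.float64(-49.4))]
294 316 [(array([545.2,  71.7,  47.6]), np.float64(-49.3))]
xyz cm [-0.05 -0.08  0.08] dr [ 0.001 -0.002 -0.002]
```

View pics/w2z.png

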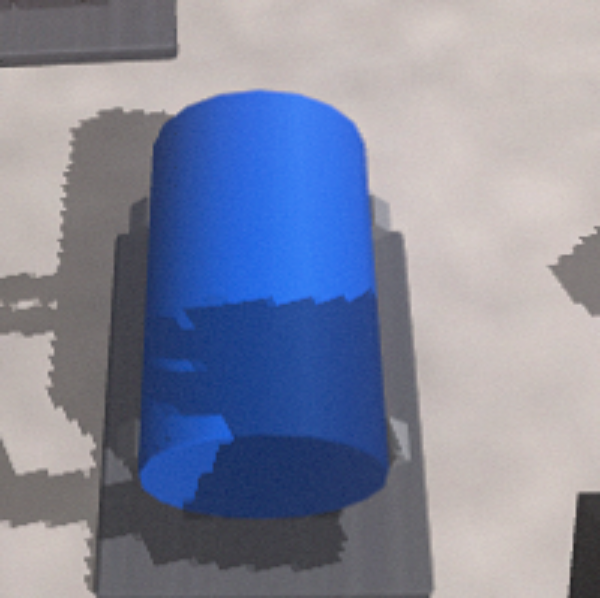

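Depth confirms that the near end is a flat, closed face, so the mouth is at +y. Next I'll approach along the fingers.

```bash
sed -i 's/radians(15.5)/radians(15.2)/; s/558.5,119,62.5/558.6,117.9,62/' g.py
python3 - <<'E'
from g import *
go(Rg,grasp=grip-40*Rg[:,2]); go(Rg,grasp=grip)
E
```

```text
xyz cm [-0.    0.02  7.04] dr [ 0.001 -0.005 -0.005]
xyz cm [-0.02  0.02 11.04] dr [ 0.001 -0.005 -0.005]
```

Call:
send_rows(
  xyz=[
    [0, 0, 2],
    [0, 0, 4],
    [0, 0, 6],
    [0, 0, 8],
    [0, 0, 9.5],
    [0, 0, 10.6],
    [0, 0, 11],
    [0, 0, 11],
  ],
  dr=[
    [0, -0.005, -0.005],
    [0, -0.005, -0.005],
    [0, -0.005, -0.005],
    [0, -0.005, -0.005],
    [0, -0.005, -0.005],
    [0, -0.005, -0.005],
    [0, -0.005, -0.005],
    [0, -0.005, -0.005],
  ],
)

```text
clock: 3.5
position: [557.2, 111.5, 49.0]
tcp_rot: [0.916, -0.122, 0.051, -0.378]
force: [0.7, -0.4, 0.7]
finger_gap: 1.0
```

Run:
```python
from g import *
go(Rg,grasp=grip); s=bot.get_state(); print(s['joint_positions'].round(3),s['force']); grab('wrist','w3')
```

```text
xyz cm [-0.03  0.03  0.02] dr [ 0.002 -0.     0.   ]
[ 0.489  0.65  -0.471  2.088 -1.032  0.587  0.772] [ 0.6578796 -0.4426667  0.7449033]
```

View pics/w3.png

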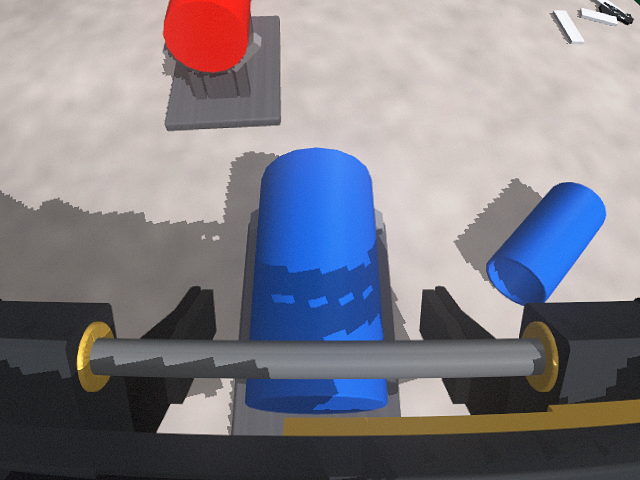

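The wrist view shows the cup centred between the pads (about x=317), so I'll close the gripper.

Call:
send_rows(
  xyz=[
    [0, 0, 0],
    [0, 0, 0],
    [0, 0, 0],
    [0, 0, 0],
    [0, 0, 0],
    [0, 0, 0],
  ],
  dr=[
    [0, 0, 0],
    [0, 0, 0],
    [0, 0, 0],
    [0, 0, 0],
    [0, 0, 0],
    [0, 0, 0],
  ],
  gripper=1,
  newtons=25,
)

```text
clock: 4.3
position: [556.7, 111.4, 49.1]
tcp_rot: [0.916, -0.122, 0.05, -0.379]
force: [-2.3, -0.6, 1.4]
finger_gap: 0.577
```

Run:
```python
from g import *
s=bot.get_state(); R0=Rn.from_quat(s['tcp_rot']).as_matrix(); print('up/10cm',10*R0.T@UP)
h=np.array([np.cos(np.radians(-80)),np.sin(np.radians(-80)),0]); Rp=frame(h-UP,np.cross(UP,h)); g0=s['position']-19*R0[:,2]; print(g0)
go(R0,grasp=g0+150*UP)
go(Rp,grasp=[566.5,-118.5,230])
S=[Rn.from_matrix(R0).as_rotvec()]
dr=Rn.from_matrix(R0.T@Rp).as_rotvec(); p1=g0+np.array([0,0,150]); p2=np.array([566.5,-118.5,225])
for f in np.linspace(0,1,11):
    Rf=R0@Rn.from_rotvec(dr*f).as_matrix(); p=p1+(p2-p1)*f
    go(Rf,grasp=p)
```

```text
up/10cm [-1.47290818e-03 -7.05963740e+00 -7.08247962e+00]
[553.20491665  98.42879702  62.58040013]
xyz cm [ -0.   -10.59 -10.62] dr [0. 0. 0.]
xyz cm [  7.53   4.57 -28.2 ] dr [-1.542e+00  1.000e-03 -4.870e-01]
xyz cm [ -0.   -10.59 -10.62] dr [0. 0. 0.]
xyz cm [  0.7   -8.93 -12.19] dr [-0.154  0.    -0.049]
xyz cm [  1.42  -7.27 -13.8 ] dr [-0.308  0.    -0.097]
xyz cm [  2.15  -5.63 -15.45] dr [-0.462  0.    -0.146]
xyz cm [  2.89  -4.02 -17.14] dr [-0.617  0.    -0.195]
xyz cm [  3.65  -2.43 -18.87] dr [-0.771  0.    -0.244]
xyz cm [  4.41  -0.87 -20.62] dr [-0.925  0.    -0.292]
xyz cm [  5.19   0.64 -22.41] dr [-1.079  0.    -0.341]
xyz cm [  5.96   2.12 -24.21] dr [-1.233  0.    -0.39 ]
xyz cm [  6.75   3.54 -26.03] dr [-1.387  0.    -0.439]
xyz cm [  7.53   4.92 -27.85] dr [-1.542e+00  1.000e-03 -4.870e-01]
```

Lift straight up.

Call:
send_rows(
  xyz=[
    [0, -0.7, -0.7],
    [0, -2, -2],
    [0, -4, -4],
    [0, -6, -6],
    [0, -8, -8],
    [0, -9.5, -9.5],
    [0, -10.6, -10.6],
    [0, -10.6, -10.6],
  ],
  dr=[
    [0, 0, 0],
    [0, 0, 0],
    [0, 0, 0],
    [0, 0, 0],
    [0, 0, 0],
    [0, 0, 0],
    [0, 0, 0],
    [0, 0, 0],
  ],
)

```text
clock: 5.3
position: [557.4, 111.6, 200.1]
tcp_rot: [0.916, -0.122, 0.052, -0.378]
force: [-0.3, -0.1, -1.0]
finger_gap: 0.577
```

Run:
```python
from g import *
grab('wrist','w4'); grab('scene','s4')
s=bot.get_state(); R0=Rn.from_quat(s['tcp_rot']).as_matrix(); print(s['joint_positions'].round(3),s['finger_gap'],s['force'])
h=np.array([np.cos(np.radians(-80)),np.sin(np.radians(-80)),0]); Rp=frame(h-UP,np.cross(UP,h)); g0=s['position']-19*R0[:,2]
dr=Rn.from_matrix(R0.T@Rp).as_rotvec(); p1=g0; p2=np.array([566.5,-118.5,225])
for f in np.linspace(0,1,13)[1:]:
    go(R0@Rn.from_rotvec(dr*f).as_matrix(),grasp=p1+(p2-p1)*f)
a4=cv2.imread('pics/w4.png');b4=cv2.imread('pics/s4.png');cv2.imwrite('pics/c4.png',cv2.resize(np.hstack([a4,b4]),(800,300)))
```

```text
[ 0.455  0.374 -0.41   2.02  -0.897  0.84   0.459] 0.5705429960814186 [-0.59047592 -0.36005531 -0.65859087]
xyz cm [ 0.59  1.38 -1.3 ] dr [-0.128  0.    -0.041]
xyz cm [ 1.19  2.76 -2.64] dr [-0.257  0.    -0.081]
xyz cm [ 1.79  4.13 -4.01] dr [-0.385  0.    -0.122]
xyz cm [ 2.41  5.49 -5.4 ] dr [-0.514  0.    -0.162]
xyz cm [ 3.03  6.82 -6.82] dr [-0.642  0.001 -0.203]
xyz cm [ 3.67  8.14 -8.27] dr [-0.771  0.001 -0.244]
xyz cm [ 4.31  9.44 -9.73] dr [-0.899  0.001 -0.284]
xyz cm [  4.95  10.71 -11.22] dr [-1.028e+00  1.000e-03 -3.250e-01]
xyz cm [  5.6   11.95 -12.72] dr [-1.156e+00  1.000e-03 -3.650e-01]
xyz cm [  6.25  13.15 -14.23] dr [-1.284e+00  1.000e-03 -4.060e-01]
xyz cm [  6.91  14.33 -15.75] dr [-1.413e+00  1.000e-03 -4.470e-01]
xyz cm [  7.56  15.48 -17.27] dr [-1.541e+00  1.000e-03 -4.870e-01]
```

View pics/c4.png

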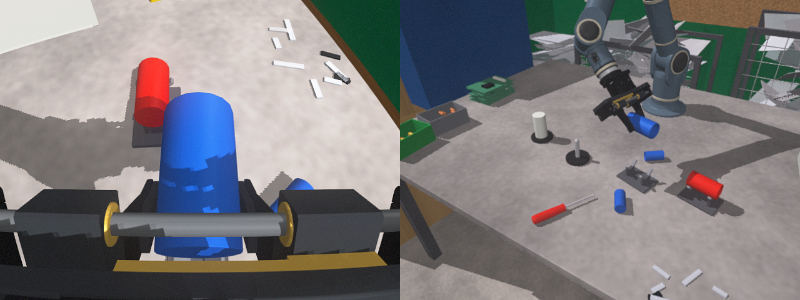

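Both views show the cup held and level, clear of its rest. Next I'll flip it while carrying it over.

Call:
send_rows(
  xyz=[
    [0.6, 1.4, -1.3],
    [1.2, 2.8, -2.6],
    [1.8, 4.1, -4.0],
    [2.4, 5.5, -5.4],
    [3.0, 6.8, -6.8],
    [3.7, 8.1, -8.3],
    [4.3, 9.4, -9.7],
    [4.95, 10.7, -11.2],
  ],
  dr=[
    [-0.128, 0, -0.041],
    [-0.257, 0, -0.081],
    [-0.385, 0, -0.122],
    [-0.514, 0, -0.162],
    [-0.642, 0, -0.203],
    [-0.771, 0, -0.244],
    [-0.899, 0, -0.284],
    [-1.028, 0, -0.325],
  ],
)

```text
clock: 6.4
position: [563.1, -51.3, 201.2]
tcp_rot: [0.99, 0.013, 0.04, 0.133]
force: [-0.6, -0.2, -1.2]
finger_gap: 0.571
```

Run:
```python
from g import *
s=bot.get_state(); print(s['joint_positions'].round(3),s['joint_velocities'].round(2),s['finger_gap'])
h=np.array([np.cos(np.radians(-80)),np.sin(np.radians(-80)),0]); Rp=frame(h-UP,np.cross(UP,h))
go(Rp,grasp=[566.5,-118.5,225])
```

```text
[-0.072  0.282 -0.079  1.896  0.369  0.952 -0.335] [-0.48  0.07  0.24  0.05  1.19  0.24 -0.64] 0.5714496438164098
xyz cm [0.35 8.04 1.16] dr [-0.51   0.003 -0.159]
```

Call:
send_rows(
  xyz=[
    [0.1, 2, 0.1],
    [0.2, 4, 0.4],
    [0.3, 6, 0.7],
    [0.35, 8, 1.15],
    [0.35, 8, 1.15],
    [0.35, 8, 1.15],
    [0.35, 8, 1.15],
  ],
  dr=[
    [-0.13, 0, -0.04],
    [-0.26, 0, -0.08],
    [-0.38, 0, -0.12],
    [-0.51, 0, -0.16],
    [-0.51, 0, -0.16],
    [-0.51, 0, -0.16],
    [-0.51, 0, -0.16],
  ],
)

```text
clock: 7.28
position: [569.1, -131.4, 212.1]
tcp_rot: [0.921, 0.08, 0.032, 0.381]
force: [-0.5, -0.2, -0.4]
finger_gap: 0.568
```

```bash
cat > c.py <<'E'
from g import *
from m import comp,uvof
import sys
tag=sys.argv[1]
s=bot.get_state(); print(s['joint_positions'].round(3),s['joint_velocities'].round(2),s['force'],s['finger_gap'])
h=np.array([np.cos(np.radians(-80)),np.sin(np.radians(-80)),0]); Rp=frame(h-UP,np.cross(UP,h))
go(Rp,grasp=[566.5,-118.5,225])
t=grab('top','t'+tag); c=grab('scene','s'+tag); w=grab('wrist','w'+tag)
cv2.imwrite(f'pics/c{tag}.png',cv2.resize(np.hstack([c['pixels'][100:400,150:550],t['pixels'][120:420,200:600]]),(800,300)))
E
python3 c.py 5
```

```text
[-0.263  0.364  0.027  1.965  0.902  1.096 -0.616] [ 0. -0.  0.  0.  0. -0. -0.] [-0.50511767 -0.23888517 -0.41958203] 0.567859755641301
xyz cm [-0.04 -0.02  0.06] dr [-0.001  0.002 -0.   ]
```

View pics/c5.png

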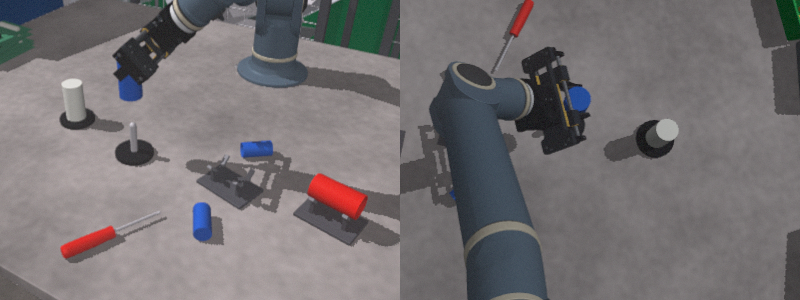

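View pics/w5.png

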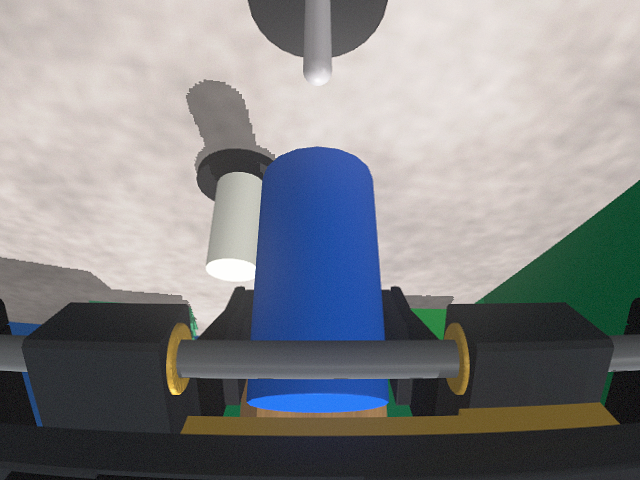

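The wrist view shows the cup mouth down, with its axis near (317,270), and the empty peg beyond and below it, with its tip at (318,75). The white cup is clear to the left. I'll measure the cup axis and the peg in this one camera.

```bash
cat > f.py <<'E'
from g import *
from m import comp,uvof
from scipy.optimize import least_squares
import sys
w=load(sys.argv[1])
m=comp(w,(240,140,400,415),'blue'); e=cv2.erode(m.astype(np.uint8),np.ones((5,5),np.uint8))>0
P=pts(w,uvof(e)); zt=P[:,2].max(); print('cup z ext',np.percentile(P[:,2],[0.2,1,99,99.8]))
Q=P[P[:,2]<np.percentile(P[:,2],99)-12]
def g(p):
    A=np.array([p[2],p[3],1]);A/=np.linalg.norm(A); d=Q-np.array([p[0],p[1],200]); q=d-np.outer(d@A,A); return np.linalg.norm(q,axis=1)-25
r=least_squares(g,[566,-118,0,0],loss='soft_l1'); print('cup axis at z200',r.x[:2],'slope deg',np.degrees(r.x[2:]),'rms',np.sqrt(np.mean(r.fun**2)))
v,u=np.mgrid[0:140,230:410]; A=pts(w,np.c_[u.ravel(),v.ravel()]); near=np.hypot(A[:,0]-566,A[:,1]+118)<60
F=A[near&(abs(A[:,2]-12)<4)]; G=A[near&(A[:,2]>30)&(A[:,2]<84)]
def k(p): return np.hypot(G[:,0]-p[0],G[:,1]-p[1])-8
if len(G)>20:
    q=least_squares(k,[566,-118],loss='soft_l1'); print('peg',q.x,len(G),G[:,2].max(),np.sqrt(np.mean(q.fun**2)),'foot z',np.median(F[:,2]) if len(F) else None, 'tip z',A[near][:,2].max())
E
python3 f.py w5
```

```text
cup z ext [157.45527718 158.69830474 233.1858439  234.06367059]
cup axis at z200 [ 566.71667296 -119.95704362] slope deg [ 0.09698687 -0.10510747] rms 0.4711285888499741
peg [ 566.52099337 -119.94507577] 1745 83.99996002108011 0.6187614606330948 foot z 11.732659525430506 tip z 88.36031464259725
```

The cup axis and the peg agree within about 0.2 mm, and the cup is plumb to about 0.1°. The rim is about 145 mm above the foot. I'll lower 130 mm first, then go gently.

Call:
send_rows(
  xyz=[
    [0, -1, 1],
    [0, -2.2, 2.2],
    [0, -3.4, 3.4],
    [0, -4.6, 4.6],
    [0, -5.8, 5.8],
    [0, -7, 7],
    [0, -8.2, 8.2],
    [0, -9.2, 9.2],
  ],
  dr=[
    [0, 0, 0],
    [0, 0, 0],
    [0, 0, 0],
    [0, 0, 0],
    [0, 0, 0],
    [0, 0, 0],
    [0, 0, 0],
    [0, 0, 0],
  ],
)

```text
clock: 8.43
position: [568.7, -131.4, 80.8]
tcp_rot: [0.921, 0.08, 0.032, 0.381]
force: [0.4, 0.8, -0.6]
finger_gap: 0.574
```

```bash
python3 c.py 6
python3 - <<'E'
from g import *
s=bot.get_state(); R0=Rn.from_quat(s['tcp_rot']).as_matrix(); g=s['position']-19*R0[:,2]; print('grip',g,'rim',g[2]-68)
h=np.array([np.cos(np.radians(-80)),np.sin(np.radians(-80)),0]); Rp=frame(h-UP,np.cross(UP,h))
go(Rp,grasp=[566.5,-118.5,80])
E
```

```text
[-0.283  0.568  0.053  2.041  1.031  0.924 -0.877] [-0.02  0.19  0.03  0.03  0.13 -0.14 -0.23] [ 0.44523434  0.83187972 -0.64772973] 0.5740181188202378
xyz cm [-0.02  9.26 -9.23] dr [-0.001  0.002  0.001]
grip [ 566.1554453  -118.2656219    94.71789136] rim 26.717891358182243
xyz cm [ 0.04 -1.02  1.06] dr [-0.     0.003  0.001]
```

View pics/c6.png

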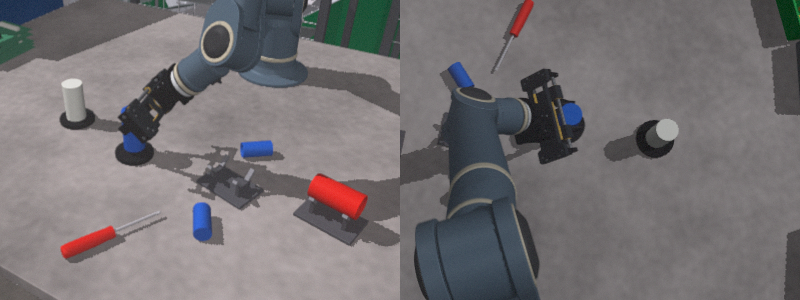

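The scene view shows the cup over the peg, with its rim just above the foot. Next is the slow final descent.

Call:
send_rows(
  xyz=[
    [0, -0.25, 0.25],
    [0, -0.45, 0.45],
    [0, -0.6, 0.6],
    [0, -0.72, 0.72],
    [0, -0.82, 0.82],
    [0, -0.88, 0.88],
    [0, -0.92, 0.92],
    [0, -0.92, 0.92],
  ],
  dr=[
    [0, 0, 0],
    [0, 0, 0],
    [0, 0, 0],
    [0, 0, 0],
    [0, 0, 0],
    [0, 0, 0],
    [0, 0, 0],
    [0, 0, 0],
  ],
)

```text
clock: 9.57
position: [568.4, -131.6, 68.6]
tcp_rot: [0.92, 0.08, 0.032, 0.381]
force: [-0.4, 0.8, 1.6]
finger_gap: 0.571
```

Call:
send_rows(
  xyz=[
    [0, -0.04, 0.04],
    [0, -0.08, 0.08],
    [0, -0.08, 0.08],
  ],
  dr=[
    [0, 0, 0],
    [0, 0, 0],
    [0, 0, 0],
  ],
)

```text
clock: 9.95
position: [568.5, -131.8, 68.6]
tcp_rot: [0.92, 0.08, 0.032, 0.382]
force: [-2.2, 3.5, 7.1]
finger_gap: 0.571
```

```bash
python3 - <<'E'
from g import *
s=bot.get_state(); R0=Rn.from_quat(s['tcp_rot']).as_matrix(); print(s['position']-19*R0[:,2],s['force'],s['ft_torque'])
c=grab('scene','s7'); w=grab('wrist','w7')
cv2.imwrite('pics/c7.png',np.hstack([cv2.resize(c['pixels'][190:280,240:330],(450,450),interpolation=2),cv2.resize(w['pixels'][100:440,150:490],(350,450))]))
E
python3 f.py w7
```

```text
[ 566.2201176  -118.50565679   82.00010427] [-2.20324865  3.50184145  7.12677528] [ 0.01014987  0.52805542 -0.34686532]
cup z ext [13.84833834 15.00964229 89.58506846 90.38041786]
cup axis at z200 [ 566.72083938 -120.92546967] slope deg [ 0.25378193 -0.30883784] rms 0.4743315912722654
```

View pics/c7.png

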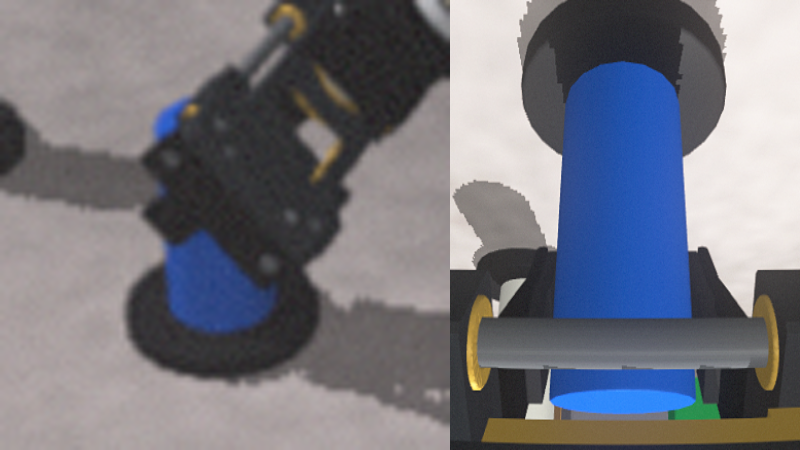

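The views show the rim seated centrally on the black foot, with about 7 N of contact force. I'll release.

Call:
send_rows(
  xyz=[
    [0, 0, 0],
    [0, 0, 0],
    [0, 0, 0],
    [0, 0, 0],
    [0, 0, 0],
    [0, 0, 0],
  ],
  dr=[
    [0, 0, 0],
    [0, 0, 0],
    [0, 0, 0],
    [0, 0, 0],
    [0, 0, 0],
    [0, 0, 0],
  ],
  gripper=-1,
)

```text
clock: 10.8
position: [568.5, -131.8, 68.6]
tcp_rot: [0.92, 0.08, 0.032, 0.382]
force: [0.5, 0.2, -0.3]
finger_gap: 0.996
```

```bash
python3 - <<'E'
from h import *
c=grab('scene','s8'); w=grab('wrist','w8')
cv2.imwrite('pics/c8.png',np.hstack([cv2.resize(c['pixels'][190:280,240:330],(450,450),interpolation=2),cv2.resize(w['pixels'][100:440,150:490],(350,450))]))
E
python3 f.py w8
```

```text
cup z ext [13.6096559  14.8274961  89.69524191 90.4927705 ]
cup axis at z200 [ 565.77543843 -119.69581645] slope deg [-0.02904527  0.04261727] rms 0.4707514947329287
```

View pics/c8.png

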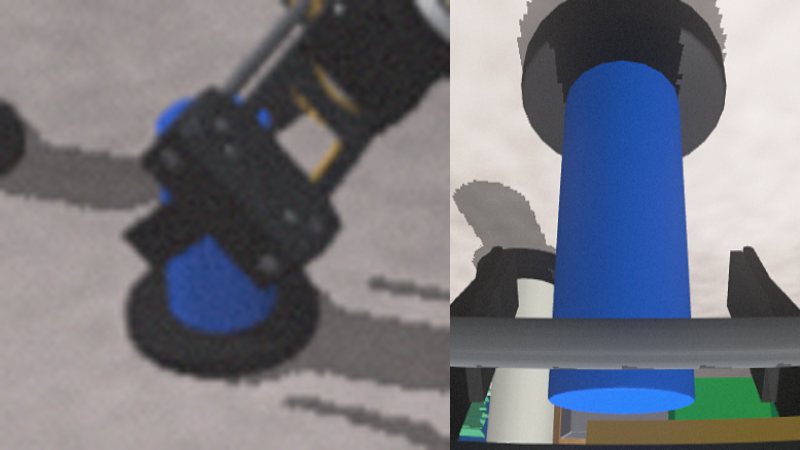

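The fingers are clear on both sides and the cup stands plumb (about 0.05°). I'll withdraw along the fingers.

Call:
send_rows(
  xyz=[
    [0, 0, -1],
    [0, 0, -3],
    [0, 0, -5.5],
    [0, 0, -8],
    [0, 0, -11],
    [0, 0, -14],
    [0, 0, -17],
    [0, 0, -17],
  ],
  dr=[
    [0, 0, 0],
    [0, 0, 0],
    [0, 0, 0],
    [0, 0, 0],
    [0, 0, 0],
    [0, 0, 0],
    [0, 0, 0],
    [0, 0, 0],
  ],
)

```text
clock: 11.9
position: [549.2, -9.7, 190.5]
tcp_rot: [0.92, 0.081, 0.035, 0.381]
force: [0.2, -0.8, -0.2]
finger_gap: 1.003
```

Call:
send_rows(
  xyz=[
    [0, 0, 0],
    [0, 0, 0],
    [0, 0, 0],
  ],
  dr=[
    [0, 0, 0],
    [0, 0, 0],
    [0, 0, 0],
  ],
)

```text
clock: 12.28
position: [548.8, -10.5, 190.0]
tcp_rot: [0.92, 0.081, 0.034, 0.381]
force: [0.4, -0.7, -0.7]
finger_gap: 1.001
```

```bash
python3 c.py 9; python3 f.py w9
```

```text
[-0.429  0.413 -0.045  1.951  0.828  1.212 -0.777] [ 0.  0. -0. -0. -0.  0. -0.] [ 0.40125882 -0.73613258 -0.66830428] 1.0008093722566023
xyz cm [-0.15 10.21  7.16] dr [-0.    -0.001  0.001]
cup z ext [ 17.53848587  20.17696598 108.62211061 108.8634232 ]
cup axis at z200 [ 566.01956336 -120.12474865] slope deg [ 0.01143048 -0.09277718] rms 0.5088324559055407
```

View pics/c9.png

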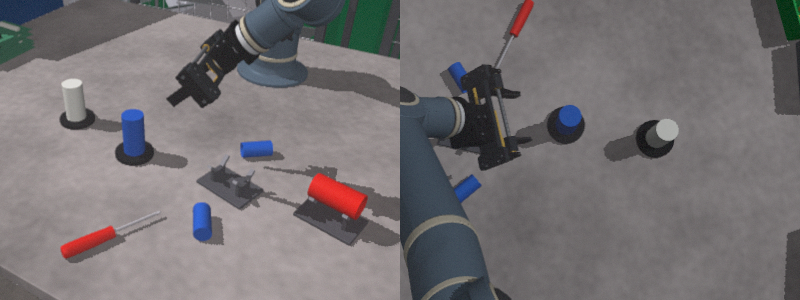

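View pics/w9.png

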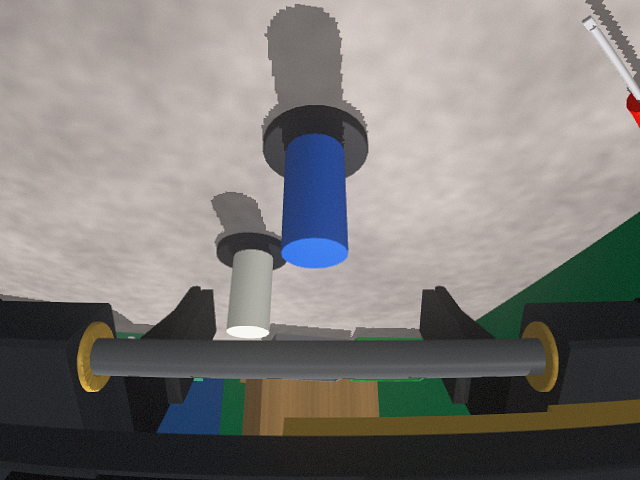

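The cup stands mouth down on the foot, with its top at 108.6 mm against 12 + 96 = 108 mm expected. It is plumb, the gripper is clear, and the red and white cups haven't moved. I'm handing the job in.

```bash
python3 -c "
from cell import bot
print(bot.sign_off())"
```

```text
the job is handed in; nothing more can be done
None
```

The blue cup now stands mouth down over the empty peg, with its rim on the black foot, and the gripper is open and clear. I handed the job in at about 12.5 s on the robot's clock, of the 45 s allowed.

I gripped the cup near its closed end with the fingers slanted 45°, lifted it, and turned it mouth down while carrying it across. I lowered it until the foot pushed back with about 7 N, then let go and withdrew along the fingers.

**Last checks:**
- **Height:** the top of the cup measured 108.6 mm, against 108 mm expected.
- **Upright:** it leans less than about 0.1°.
- **Centring:** its axis is within about 0.5 mm of the peg, using the peg position measured before lowering.
- **Other cups:** the red cup is still on its rest and the white cup still on its peg, judged by eye in the final images.

**Disagreements:**
- **Before the grasp:** the scene and top cameras differed by 2–4 mm on the positions of the cup and the foot. I used the wrist camera's measurements to settle the grasp and to check the alignment over the peg.
- **At contact:** the grip was about 2 mm higher than I had worked out. The final height check still agrees with the rim being seated.

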